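Reassemble the split patty mould and seat its press plate

ROBOT

A 6-joint arm with a two-finger parallel gripper is mounted at the origin on the work surface. World frame = base frame: x ahead of the robot, y to its left, z up, the work surface at z = 0. Lengths are in m, angles in rad, forces in N, time in s.
With the tool pointing down it reaches from about 0.225 to 0.875 m from the base axis. Payload 3.4 kg.
Tool frame: the origin (TCP) lies at the very end of the fingers, on their centre line; the grasp point (between the pads) lies 19 mm behind it; z points along the fingers, y is the direction in which the jaws open and shut (so a half turn about z gives the same grasp; the last joint's range is limited). The gripper opens to 85 mm and grips with 20 to 120 N. Pads are 22 mm wide; open, the fingers measure 114 mm over their backs; the gripper's body (76 mm by 85 mm) begins 54 mm behind the grasp point. The pads swing forward as they close: fully open they stand 13 mm farther back than shut.
Start: joints at [-1.454, 0.276, 1.505, -0, 1.361, -0.121], TCP at [0.135, -0.559, 0.231] pointing down, gripper open.
Joint ranges: [-2.89, 2.89], [-0.75, 2.08], [0.22, 2.7], [-1.18, 4.32], [0.11, 2.71], [-2.7, 2.7]. Speed limits (rad/s): [2.57, 2.57, 3.14, 3.14, 3.14, 3.14].

INTERFACE

Orientations are given as a unit quaternion [w, x, y, z].
In Python, from rig import manip, viewer, job gives the robot as it stands.
- The arm moves only by the shell command python3 -m crank 'ROWS' [OPENING] [FORCE]. ROWS is JSON, a list of rows, each a list of 6 numbers: the shift along the tool's x, y, z in m, then the turn, a rotation vector about the tool's x, y, z in degrees. In form: [[dx, dy, dz, rx, ry, rz], ...]. A call has 1 to 20 rows; each row is the pose to reach, as a shift and turn from the pose measured when the call began, along the tool's axes at that moment; what a row does not reach only later rows make up. A row lasts 1/8 s, in which the tool goes at most 62.5 mm and 10.7 degrees, less where a joint would pass 70% of its speed; a pose out of reach is approached as far as the arm can. A call with a gripper value outside its range is refused whole. OPENING is the opening, from 0 (shut) to 1 (fully open), set as the call begins (- or left out, the last holds). The fingers move at their own pace and stop on an object; FORCE is the grip in N (left out, the last holds). Time passes only in rows, so rows that repeat a pose let the fingers close. It gives the time, the measured TCP pose, the force and the opening at its end, in the units of the state.
- manip.get_state(): the state, without advancing time (a new reading comes with each control period).
- viewer.get_image(name): name is "scene" or "top" or "wrist"; returns a dict with "frame" (420x560x3 uint8, blue, green, red), "range_z" (420x560 float32, m along the optical axis (not along the pixel's ray), 0 where there is no reading), "intrinsics" (3x3 intrinsics, pixels), "D" ([k1, k2, p1, p2, k3] as OpenCV has them; the pictures are not rectified), "world_from_camera" (4x4, takes a point from camera to world coordinates); the wrist camera has in their place "mount" (4x4, takes a point from camera to tool coordinates, whose origin is the TCP and whose axes are the flange's). Camera axes: x right, y up, looking along -z (the intrinsics and any distortion apply to the point x, -y, -z); pixel columns grow to the right and rows downward; lengths in m; the calibration is good to about 2 mm. A picture is of the moment at which its call begins: read the wrist's pose just before it.
- job.sign_off(): hands the job in, once; it reports no verdict.
The state is a dict: "clock": time; "qpos": joint angles; "qd": joint speeds; "effort": joint torques, N m; "position": TCP position; "ee_rot": TCP orientation; "contact_force": force on the tool from outside, world axes, zero at the start; "moment": the same for the moment, N m; "width": finger opening in m.
Only numpy, scipy, OpenCV 4.12 (cv2) and the standard library are available. Lean on these libraries where they do the work, as an engineer would, in place of code of your own. Each camera call takes 0.05 s, during which the arm holds its last target. There are 200 camera calls.

TASK

Put the washed patty mould back together: first slide the loose wooden half along its base board until it butts flush against the fixed half, closing the round cavity. Then take the round press plate from the sloping draining stand and lower it (do not drop it) into the round cavity until it lies flat on the bottom, handle up, with the mould still closed. Leave the square plate and the other kitchen things where they are.

Things in the scene. Friction and masses are not known exactly. Their poses are not given: they have to be found in the camera images.
- mould: fixed dark wooden base board, 280 x 172 x 8 mm, carrying the pale fixed half. Origin: on the table, under the cavity's centre on the joint line; x runs from the loose half's end (-185 mm) to the fixed half's (+95), z up. Fixed half: x 0 to 95, 150 mm wide, top 22 mm above the table, joint face x = 0 with half a round cavity of radius 50 mm. Side rails inside y = +-76.5 mm, tops at 18 mm
- cavity (a point): centre of the round cavity's floor (on top of the base board, 8 mm above the table) when the mould is closed; axes as the base board's. Closed, the cavity is 100 mm across and 14 mm deep, open above, with a 2 mm chamfer at its mouth
- half: loose pale wooden half, 95 x 150 x 14 mm, 0.4 kg, on the base board between the rails, 40 to 65 mm from the fixed half. Origin: underside, middle of its joint face; x points to the fixed half, the block reaches back to x = -95 mm. Closed when its origin is at cavity. Black grip bar on top: 14 mm wide, 80 long (along y), 30 high, middle at x = -83 mm, top 44 mm above the underside
- plate: round aluminium plate, 96 mm across, 12 mm thick, 0.28 kg, in one place of the sloping stand. Origin: centre of its underside; z is its normal on the handle side (on the stand: up and to the front, 35 degrees off vertical), x up the slope, y level. Black grip bar across its middle: 14 mm wide, 66 long (along y), 30 high, top 42 mm above the underside
- square_plate: square aluminium press plate for another mould, 77 x 77 x 12 mm, with the same handle and axes, in the other place of the stand. To be left alone
- stand: fixed grey draining stand: board 250 mm wide, 130 mm along its 35 degree slope, rising along +x, front to -x. Origin: on the table, 55 mm below the middle of the board's face. Two places at y = +-65 mm (which plate is where varies); each plate rests on two pegs 10 mm thick, standing 12 mm off the board, 44 mm down the slope and 30 mm either side of its middle
- mug: white mug, 80 mm across, 90 mm high, upright; origin at the centre of its foot. To be left alone
- jar: amber glass jar with a steel cap, 72 mm across, 110 mm high, upright; origin at the centre of its foot. To be left alone
- spatula: spatula lying on the counter beyond the stand; origin under its middle. To be left alone
Things that resemble listed ones, but are neither listed nor needed, are in the scene too. What is shaped like the plate but green or purple is not meant.

How it is judged:
By the outcome, as a careful person would: the job done as asked, in the order asked, and still so for the second after the job is handed in, with the robot touching nothing.
It also fails if it takes over 59 s, if anything falls off the work surface, if the arm or the gripper's body presses on something with over 40 N, if the wrist force passes 120 N, or if a joint passes its speed limit or range.

## Working session

There is one attempt and no reset: what is moved stays moved. The work goes in short steps, Python scripts to look and compute and a shell command to move; the robot and the scene stay as the last step left them, time stands still between calls to the robot, and variables do not carry over. Pictures are saved under pics/ and viewed, about 8 in all and at most 12, crops included, and the job is handed in when it is done.

```bash
mkdir -p pics; ls; cat > h.py <<'E'
import numpy as np, cv2
from scipy.spatial.transform import Rotation as R
from rig import manip, viewer, job
def toolT():
    s=manip.get_state(); q=s["ee_rot"]; T=np.eye(4)
    T[:3,:3]=R.from_quat([q[1],q[2],q[3],q[0]]).as_matrix(); T[:3,3]=s["position"]; return T
def cap(name):
    T=toolT(); d=viewer.get_image(name)
    d["T"]=np.array(d["world_from_camera"]) if name!="wrist" else T@np.array(d["mount"])
    return d
def cloud(d):
    h,w=d["range_z"].shape
    u,v=np.meshgrid(np.arange(w),np.arange(h))
    p=cv2.undistortPoints(np.stack([u,v],-1).reshape(-1,1,2).astype(float),np.array(d["intrinsics"]),np.array(d["D"])).reshape(h,w,2)
    z=d["range_z"].astype(float)
    P=np.stack([p[...,0]*z,-p[...,1]*z,-z],-1)
    W=P@d["T"][:3,:3].T+d["T"][:3,3]; W[z==0]=np.nan
    return W
def ray(d,uv):
    p=cv2.undistortPoints(np.array(uv,float).reshape(-1,1,2),np.array(d["intrinsics"]),np.array(d["D"])).reshape(-1,2)
    r=np.c_[p[:,0],-p[:,1],-np.ones(len(p))]@d["T"][:3,:3].T
    return d["T"][:3,3],r
def onz(d,uv,z):
    o,r=ray(d,uv); return o+r*((z-o[2])/r[:,2])[:,None]
def rel(T,pos,Rm):
    "row (m, deg) in tool axes from T to target pose"
    r=T[:3,:3].T@(np.array(pos)-T[:3,3]); w=R.from_matrix(T[:3,:3].T@Rm).as_rotvec(degrees=True)
    return np.round(r,4),np.round(w,2)
def show(T=None):
    s=manip.get_state(); print({k:np.round(s[k],4) for k in("clock","qpos","position","ee_rot","contact_force","width")})
E
python3 - <<'E'
from h import *
import pickle
show()
for n in("top","scene"):
    d=cap(n); cv2.imwrite(f"pics/{n}0.png",d["frame"]); pickle.dump(d,open(n+"0.pkl","wb"))
    print(n,np.round(d["T"],3).tolist())
E
```

```text
pics
{'clock': np.float64(0.0), 'qpos': array([-1.454 ,  0.2766,  1.5061, -0.    ,  1.3607, -0.121 ]), 'position': array([ 0.1354, -0.5583,  0.2304]), 'ee_rot': array([-9.000e-04,  9.929e-01,  1.186e-01,  0.000e+00]), 'contact_force': array([-0.1155, -0.5079,  0.0163]), 'width': np.float64(0.0854)}
top [[0.026, 0.974, -0.226, 0.356], [-1.0, 0.027, 0.0, 0.072], [0.006, 0.226, 0.974, 1.004], [0.0, 0.0, 0.0, 1.0]]
scene [[0.803, -0.484, 0.348, 0.907], [0.596, 0.646, -0.477, -0.4], [0.006, 0.59, 0.807, 0.846], [0.0, 0.0, 0.0, 1.0]]
```

View pics/top0.png

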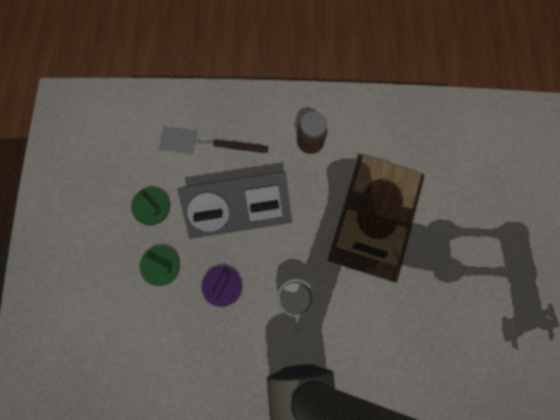

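View pics/scene0.png

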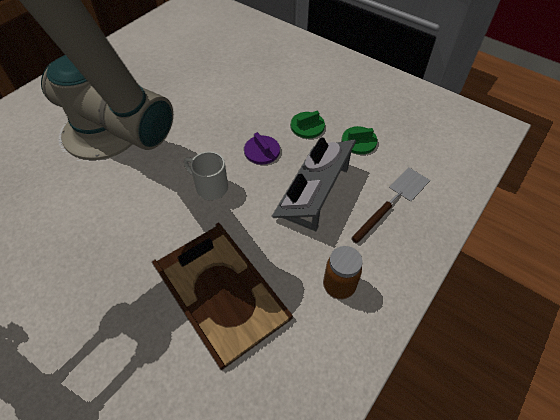

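The top view shows the plate candidates: bright round on the stand at (208,213), square on the stand at (264,204), green at (151,206) and (160,265), purple at (222,286). I choose (208,213), because it is round, aluminium and on the stand. The mould is at (378,217), with the loose half's bar at (370,250).

```bash
python3 - <<'E'
from h import *
import pickle
for n,boxm,boxs in(("top",(325,425,150,285),(175,295,160,242)),("scene",(145,300,220,370),(270,360,130,232))):
    d=pickle.load(open(n+"0.pkl","rb")); W=cloud(d); f=d["frame"]
    tab=W[(abs(W[...,2])<.02)]; print(n,"table z med",np.median(tab[:,2]).round(4))
    def sub(b): m=np.zeros(W.shape[:2],bool); m[b[2]:b[3],b[0]:b[1]]=1; return m
    M=sub(boxm); hsv=cv2.cvtColor(f,cv2.COLOR_BGR2HSV)
    def rect(m,t):
        m=cv2.morphologyEx(m.astype(np.uint8),cv2.MORPH_OPEN,np.ones((2,2)))>0
        p=W[m][:,:2]; r=cv2.minAreaRect((p*1000).astype(np.float32)); print(t,m.sum(),np.round(r[0],1),np.round(r[1],1),round(r[2],2),"mean",(p.mean(0)*1000).round(1), "z",np.median(W[m][:,2]).round(4))
    wood=M&(W[...,2]>.005)
    rect(wood,"board"); rect(M&(W[...,2]>.040),"halfbar")
    wm=M&(W[...,2]>.0195)&(W[...,2]<.03); 
    rect(wm,"wood tops")
    # stand
    S=sub(boxs); br=S&(hsv[...,2]>120)&(W[...,2]>.015); st=S&(W[...,2]>.012)
    rect(st,"stand xy")
    k,lab,stt,c=cv2.connectedComponentsWithStats(br.astype(np.uint8))
    for i in range(1,k):
        if stt[i,4]>150:
            m=lab==i; P=W[m]; P=P[~np.isnan(P[:,0])]; c0=np.median(P,0)
            P=P[np.linalg.norm(P-c0,axis=1)<.07]; nn=np.linalg.svd(P-P.mean(0))[2][2]; nn*=np.sign(nn[2])
            print("comp",c[i].round(0),stt[i,4],"mean",P.mean(0).round(4),"n",nn.round(3),"tilt",np.degrees(np.arccos(nn[2])).round(1))
E
python3 - <<'E'
import cv2
a=cv2.imread("pics/top0.png")[155:250,170:300]; cv2.imwrite("pics/c1.png",cv2.resize(cv2.convertScaleAbs(a,alpha=1.4),None,fx=5,fy=5,interpolation=cv2.INTER_CUBIC))
E
```

```text
top table z med 0.0004
board 7921 [ 579.6 -167.4] [172.9 288.7] 72.34 mean [nan nan] z nan
halfbar 236 [ 489.1 -141.6] [87.7 16.1] 76.88 mean [nan nan] z nan
wood tops 2898 [nan nan] [0. 0.] 0.0 mean [nan nan] z nan
stand xy 5590 [nan nan] [nan  0.] nan mean [nan nan] z nan
scene table z med 0.0011
board 10361 [ 629.8 -133. ] [342.8 266.1] 56.95 mean [nan nan] z nan
halfbar 310 [ 496.9 -134.7] [87. 19.] 79.96 mean [nan nan] z nan
wood tops 4412 [ 597.1 -173.4] [161.2 238.1] 72.66 mean [nan nan] z nan
stand xy 3751 [560.4 213.7] [240.4 332.3] 29.82 mean [nan nan] z nan
comp [324. 156.] 345 mean [0.576  0.2346 0.0717] n [-0.562 -0.103  0.821] tilt 34.9
comp [303. 194.] 322 mean [0.6024 0.1075 0.0733] n [-0.564 -0.104  0.819] tilt 35.0
```

View pics/c1.png

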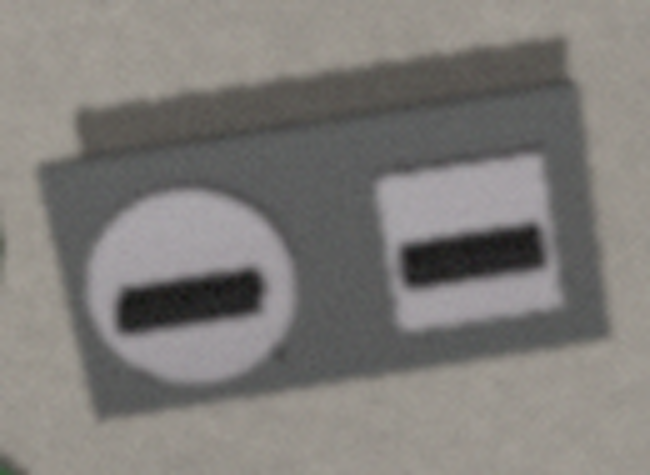

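The crop confirms it: the left one is round and bright, the right one square. Next I work out the hover above the loose half's bar.

```bash
python3 - <<'E'
from h import *
def down(yaw_y): # tool y at yaw, z down
    y=np.array([np.cos(yaw_y),np.sin(yaw_y),0]);z=np.array([0,0,-1.]);return np.c_[np.cross(y,z),y,z]
print(rel(toolT(),[.480,-.137,.16],down(np.radians(-17.6))))
print(np.round(cap("wrist")["mount"],3).tolist())
E
```

```text
(array([ 0.4341, -0.3282,  0.0711]), array([ -0.08,  -0.06, -58.78]))
[[0.001, 0.956, 0.294, 0.074], [1.0, -0.001, -0.0, 0.0], [-0.0, 0.294, -0.956, -0.142], [0.0, 0.0, 0.0, 1.0]]
```

```bash
python3 -m crank '[[0.434,-0.328,0.071,0,0,-58.8],[0.434,-0.328,0.071,0,0,-58.8],[0.434,-0.328,0.071,0,0,-58.8],[0.434,-0.328,0.071,0,0,-58.8],[0.434,-0.328,0.071,0,0,-58.8],[0.434,-0.328,0.071,0,0,-58.8],[0.434,-0.328,0.071,0,0,-58.8],[0.434,-0.328,0.071,0,0,-58.8],[0.434,-0.328,0.071,0,0,-58.8],[0.434,-0.328,0.071,0,0,-58.8],[0.434,-0.328,0.071,0,0,-58.8],[0.434,-0.328,0.071,0,0,-58.8]]' 0.7
cat > m.py <<'E'
from h import *
import sys,pickle
d=cap("wrist"); cv2.imwrite(sys.argv[1],d["frame"]); pickle.dump(d,open("w.pkl","wb"))
W=cloud(d);show()
E
python3 m.py pics/w1.png
```

```text
clock: 1.65
position: [0.4792, -0.1383, 0.1603]
ee_rot: [-0.001, 0.807, 0.59, 0.0]
contact_force: [0.0, 0.2, 0.0]
width: 0.0598
{'clock': np.float64(1.7), 'qpos': array([-4.2140e-01,  2.1520e-01,  1.7763e+00,  9.0000e-04,  1.1506e+00,
       -1.1310e-01]), 'position': array([ 0.4793, -0.1385,  0.1603]), 'ee_rot': array([-5.000e-04,  8.074e-01,  5.900e-01,  2.000e-04]), 'contact_force': array([ 0.5531, -0.0577,  0.7555]), 'width': np.float64(0.0598)}
```

View pics/w1.png

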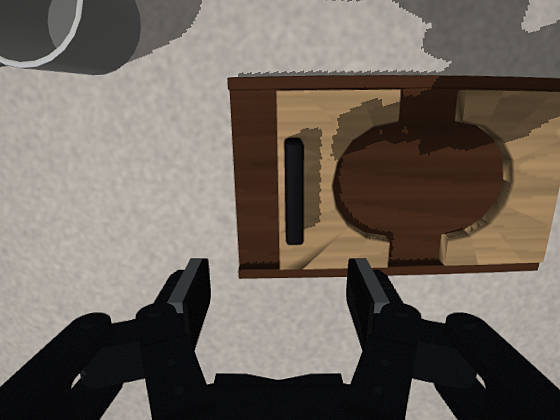

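The wrist view shows the bar at (293,190), the loose half's joint face at column ~401 and the fixed one's at ~442-460. The mug at the top left is clear of the path.

```bash
python3 - <<'E'
from h import *
import pickle
d=pickle.load(open("w.pkl","rb"));W=cloud(d);f=d["frame"].max(2)
for nm,(u0,u1,v0,v1),zr in(("bar",(270,320,120,260),(.047,.058)),):
    m=np.zeros(f.shape,bool);m[v0:v1,u0:u1]=1;m&=(W[...,2]>zr[0])&(W[...,2]<zr[1])
    P=W[m]; r=cv2.minAreaRect((P[:,:2]*1000).astype(np.float32)); print(nm,m.sum(),r,P.mean(0))
# wood/board levels
def prof(v):
    print(v,[ (u,round(float(W[v,u,2])*1000,1)) for u in range(225,555,12)])
prof(100);prof(255)
# joint face edges by z threshold per row, in world
L=[];F=[];B=[]
for v in list(range(100,115))+list(range(240,262)):
    z=W[v,:,2]; g=np.where((z[340:480]<.015))[0]+340
    if len(g)>5:
        L.append(W[v,g[0]-2]);F.append(W[v,g[-1]+2])
    b=np.where(z[260:300]>.018)[0]+260
    if len(b): B.append(W[v,b[0]+1])
for n,A in(("loose",L),("fixed",F),("back",B)):
    A=np.array(A); print(n,len(A),A[:3].round(4).tolist(),A[-3:].round(4).tolist()); 
    l=cv2.fitLine((A[:,:2]*1000).astype(np.float32),cv2.DIST_HUBER,0,.01,.01).ravel(); print(l, "normal yaw",np.degrees(np.arctan2(-l[0],l[1])))
# rail outer edge lines (board outline)
m=(W[...,2]>.006); m[:60]=0; m[282:]=0; m[:,:225]=0
T=[];Bt=[]
for u in range(245,535,5):
    c=np.where(m[:,u])[0]; T.append(W[c[0]+1,u]);Bt.append(W[c[-1]-1,u])
for n,A in(("railT",T),("railB",Bt)):
    A=np.array(A); l=cv2.fitLine((A[:,:2]*1000).astype(np.float32),cv2.DIST_HUBER,0,.01,.01).ravel(); print(n,l,"yaw",np.degrees(np.arctan2(l[1],l[0])))
E
```

```text
bar 1941 ((490.985595703125, -137.1348876953125), (78.80172729492188, 14.020136833190918), 73.55563354492188) [ 0.49151443 -0.13498174  0.05053877]
100 [(225, -0.9), (237, 7.6), (249, 8.4), (261, 7.5), (273, 6.8), (285, 21.8), (297, 21.6), (309, 21.2), (321, 20.6), (333, 21.2), (345, 21.5), (357, 21.4), (369, 21.0), (381, 22.1), (393, 21.0), (405, 6.2), (417, 7.0), (429, 6.8), (441, 7.4), (453, 7.9), (465, 20.0), (477, 22.1), (489, 21.6), (501, 20.2), (513, 21.0), (525, 20.9), (537, 19.8), (549, 20.0)]
255 [(225, -0.7), (237, -1.0), (249, 7.7), (261, 8.8), (273, 6.5), (285, 21.6), (297, 21.1), (309, 21.6), (321, 20.6), (333, 21.5), (345, 21.3), (357, 20.5), (369, 21.4), (381, 19.8), (393, 6.4), (405, 7.9), (417, 7.9), (429, 7.7), (441, 12.2), (453, 20.6), (465, 21.2), (477, 19.4), (489, 21.8), (501, 21.6), (513, 19.8), (525, 21.2), (537, 22.1), (549, -0.9)]
loose 37 [[0.5886, -0.0967, 0.0212], [0.5877, -0.0972, 0.0211], [0.5876, -0.098, 0.0207]] [[0.5502, -0.2253, 0.0211], [0.55, -0.2262, 0.0211], [nan, nan, nan]]
[0. 0. 0. 0.] normal yaw -0.0
fixed 37 [[0.6399, -0.1118, 0.018], [0.6401, -0.1127, 0.0174], [0.64, -0.1135, 0.0155]] [[0.6006, -0.2439, 0.0169], [0.6002, -0.2445, 0.0177], [0.6001, -0.2454, 0.0177]]
[ 2.8649768e-01  9.5808095e-01  6.2049182e+02 -1.7730017e+02] normal yaw -16.648394
back 37 [[0.4995, -0.0692, 0.02], [0.4993, -0.0699, 0.0204], [0.4991, -0.0706, 0.0214]] [[0.4616, -0.197, 0.0207], [0.4613, -0.198, 0.0206], [0.461, -0.1991, 0.0201]]
[ 2.8268060e-01  9.5921409e-01  4.7433670e+02 -1.5440489e+02] normal yaw -16.420256
railT [ 9.5875341e-01 -2.8423920e-01  5.8209747e+02 -7.6048485e+01] yaw -16.513376
railB [ 9.5764118e-01 -2.8796411e-01  5.5332074e+02 -2.4358354e+02] yaw -16.736109
```

```bash
python3 - <<'E'
from h import *
T=toolT();y=np.radians(-16.6)
y=np.array([np.cos(y),np.sin(y),0]);z=np.array([0,0,-1.]);print(rel(T,[.491,-.137,.028],np.c_[np.cross(y,z),y,z]))
E
```

```text
(array([0.0048, 0.0108, 0.1323]), array([-0.03, -0.05, -1.09]))
```

```bash
python3 -m crank '[[0.005,0.011,0.05,0,0,-1.1],[0.005,0.011,0.10,0,0,-1.1],[0.005,0.011,0.12,0,0,-1.1],[0.005,0.011,0.132,0,0,-1.1],[0.005,0.011,0.132,0,0,-1.1]]' 0.45 30 && python3 -m crank '[[0,0,0,0,0,0],[0,0,0,0,0,0],[0,0,0,0,0,0],[0,0,0,0,0,0],[0,0,0,0,0,0]]' 0 30
```

```text
clock: 2.33
position: [0.4909, -0.1375, 0.0282]
ee_rot: [-0.001, 0.802, 0.597, 0.0]
contact_force: [-0.5, -0.3, 0.0]
width: 0.0384
clock: 2.95
position: [0.4919, -0.1381, 0.0294]
ee_rot: [0.001, 0.802, 0.597, 0.001]
contact_force: [-1.3, -1.9, 6.2]
width: 0.0134
```

```bash
python3 -m crank '[[0,0.012,-0.001,0,0,0],[0,0.024,-0.001,0,0,0],[0,0.036,-0.001,0,0,0],[0,0.044,-0.001,0,0,0],[0,0.047,-0.001,0,0,0],[0,0.049,-0.001,0,0,0],[0,0.050,-0.001,0,0,0]]' && python3 -m crank '[[0,0.001,0,0,0,0],[0,0.002,0,0,0,0],[0,0.003,0,0,0,0]]'
```

```text
clock: 3.82
position: [0.5395, -0.1523, 0.0304]
ee_rot: [0.0, 0.802, 0.597, 0.0]
contact_force: [0.1, 0.0, -3.5]
width: 0.0131
clock: 4.2
position: [0.542, -0.1531, 0.0304]
ee_rot: [0.0, 0.802, 0.597, 0.0]
contact_force: [-2.4, 0.6, -2.9]
width: 0.0131
```

```bash
python3 -m crank '[[0,0.001,0,0,0,0],[0,0.002,0,0,0,0],[0,0.003,0,0,0,0],[0,0.003,0,0,0,0]]'; python3 -m crank '[[0,0.001,0,0,0,0],[0,0.002,0,0,0,0],[0,0.002,0,0,0,0]]'
```

```text
clock: 4.7
position: [0.5421, -0.153, 0.03]
ee_rot: [-0.002, 0.802, 0.598, -0.002]
contact_force: [-7.1, 1.4, -0.6]
width: 0.0134
clock: 5.08
position: [0.5421, -0.153, 0.0299]
ee_rot: [-0.004, 0.802, 0.598, -0.003]
contact_force: [-7.6, 1.6, 1.2]
width: 0.0133
```

It has butted, with the position now stalled. I'll press a little harder, release, rise, then look.

```bash
python3 -m crank '[[0,0.004,0,0,0,0],[0,0.005,0,0,0,0],[0,0.005,0,0,0,0]]'; python3 -m crank '[[0,0,0,0,0,0],[0,0,0,0,0,0],[0,0,0,0,0,0],[0,0,-0.06,0,0,0],[0,0,-0.12,0,0,0],[0,0,-0.15,0,0,0],[0,0,-0.15,0,0,0]]' 0.45; python3 m.py pics/w2.png; python3 - <<'E'
import cv2
a=cv2.imread("pics/w2.png")[40:320,200:560]; cv2.imwrite("pics/w2c.png",cv2.resize(a,None,fx=2.1,fy=2.1,interpolation=cv2.INTER_CUBIC))
E
```

```text
clock: 5.45
position: [0.542, -0.153, 0.0301]
ee_rot: [-0.008, 0.802, 0.598, -0.006]
contact_force: [-13.8, 1.7, 7.5]
width: 0.0133
clock: 6.32
position: [0.5473, -0.1548, 0.1831]
ee_rot: [-0.005, 0.802, 0.598, -0.004]
contact_force: [0.9, 0.4, -0.7]
width: 0.0386
{'clock': np.float64(6.375), 'qpos': array([-0.3968,  0.3053,  1.5914, -0.0019,  1.2613, -0.1071]), 'position': array([ 0.5457, -0.1541,  0.1809]), 'ee_rot': array([-0.0066,  0.8016,  0.5978, -0.0049]), 'contact_force': array([ 0.0785,  0.222 , -0.6775]), 'width': np.float64(0.0384)}
```

View pics/w2c.png

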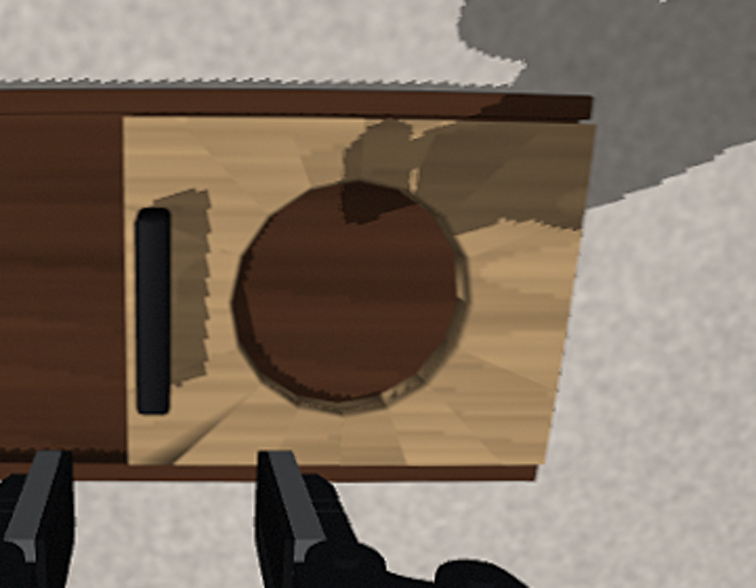

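The view shows the cavity as a full circle at crop (350,295), with no gap at the joint. The mould is closed. Next I measure the cavity centre and flushness, and work out the pose for viewing the plate.

```bash
cat > cav.py <<'E'
from h import *
import pickle
d=pickle.load(open("w.pkl","rb"));W=cloud(d)
m=(W[...,2]<.0145)&(W[...,2]>.0);m[:110]=0;m[250:]=0;m[:,:300]=0;m[:,435:]=0
m=cv2.morphologyEx(m.astype(np.uint8),cv2.MORPH_OPEN,np.ones((3,3)))
c=max(cv2.findContours(m,cv2.RETR_EXTERNAL,cv2.CHAIN_APPROX_NONE)[0],key=cv2.contourArea).reshape(-1,2)
P=onz(d,c,.017)[:,:2]*1000
e=cv2.fitEllipse(P.astype(np.float32)); A=np.c_[2*P,np.ones(len(P))]; s=np.linalg.lstsq(A,(P**2).sum(1),rcond=None)[0]
print("ellipse",e,"circle",s[:2],np.sqrt(s[2]+s[0]**2+s[1]**2))
b=(W[...,2]>.045)&(W[...,2]<.058);b[:130]=0;b[245:]=0;b[:,:255]=0;b[:,295:]=0
r=cv2.minAreaRect((W[b][:,:2]*1000).astype(np.float32));print("bar",r); a=np.radians(-16.6);print("cavity by bar",np.array(r[0])+83*np.array([np.cos(a),np.sin(a)]))
E
python3 cav.py
python3 - <<'E'
from h import *
import pickle
d=pickle.load(open("scene0.pkl","rb"));W=cloud(d)
print("table bias scene at stand front",np.nanmedian(W[180:220,250:265,2]))
# plate estimate from top view: centroid of round pixels cast on the face plane
dt=pickle.load(open("top0.pkl","rb"));Wt=cloud(dt);print("top range at plate",Wt[195:200,200:215].reshape(-1,3).mean(0), Wt[222:226,200:215].reshape(-1,3).mean(0))
E
```

```text
ellipse ((620.5813598632812, -175.6071014404297), (97.24031829833984, 98.43247985839844), 105.85990142822266) circle [ 620.58665283 -175.60668861] 48.90299104554516
bar ((540.9971923828125, -151.9103240966797), (78.54022979736328, 13.991053581237793), 73.63973236083984)
cavity by bar [ 620.53796606 -175.62245859]
table bias scene at stand front 0.0008768667718795364
top range at plate [0.59579179 0.24029577 0.08625462] [0.54169363 0.242833   0.04957701]
```

The cavity centre by hole fit and by bar agrees at (0.6206,-0.1756). Now to the plate.

```bash
cat > pl.py <<'E'
from h import *
def frame(n):
    n=n/np.linalg.norm(n); py=np.cross([0,0,1.],[-n[0],-n[1],0]);py/=np.linalg.norm(py); px=np.cross(py,n); return px,py,n
def tool(n):
    px,py,n=frame(np.array(n)); return np.c_[py,px,-n]
E
python3 - <<'E'
from pl import *
n=np.array([-.563,-.1035,.82])
print(tool(n).round(3).tolist(),rel(toolT(),np.array([.570,.238,.068])+.13*n,tool(n)))
E
```

```text
[[-0.181, 0.806, 0.563], [0.984, 0.148, 0.103], [0.0, 0.572, -0.82]] (array([ 0.349 , -0.1548,  0.0089]), array([-35.19,   8.01, -26.23]))
```

```bash
python3 -m crank '[[0.10,-0.045,0,-12,2.5,-9],[0.349,-0.155,0.009,-35.2,8,-26.2],[0.349,-0.155,0.009,-35.2,8,-26.2],[0.349,-0.155,0.009,-35.2,8,-26.2],[0.349,-0.155,0.009,-35.2,8,-26.2],[0.349,-0.155,0.009,-35.2,8,-26.2],[0.349,-0.155,0.009,-35.2,8,-26.2],[0.349,-0.155,0.009,-35.2,8,-26.2],[0.349,-0.155,0.009,-35.2,8,-26.2]]' 0.45; python3 m.py pics/w3.png
```

```text
clock: 7.5
position: [0.4955, 0.2244, 0.1727]
ee_rot: [0.191, 0.611, 0.734, 0.229]
contact_force: [-0.3, -0.4, -0.4]
width: 0.0386
{'clock': np.float64(7.55), 'qpos': array([ 0.3676,  0.0489,  2.1401, -0.2997,  0.3692,  0.4342]), 'position': array([0.4959, 0.2237, 0.173 ]), 'ee_rot': array([0.1916, 0.6111, 0.733 , 0.2292]), 'contact_force': array([ 0.9405, -0.2779,  0.8025]), 'width': np.float64(0.0383)}
```

View pics/w3.png

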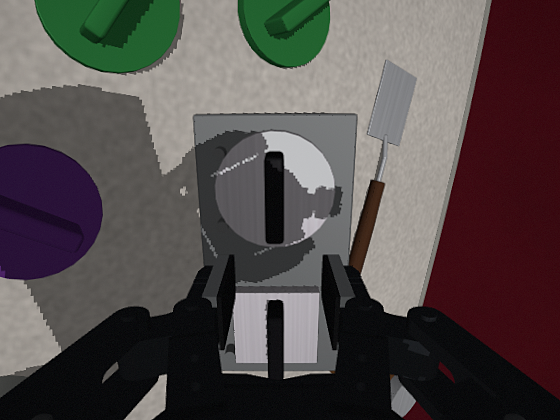

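The wrist view shows the round plate at (274,188) with its bar running (275,152)-(275,244). The square plate is below, at (275,330). Next I measure the plate's bar and plane.

```bash
cat > plm.py <<'E'
from pl import *
import pickle
d=pickle.load(open("w.pkl","rb"));W=cloud(d)
n0=np.array([-.563,-.1035,.82]); m=np.zeros(W.shape[:2],bool); m[125:250,212:340]=1
P=W[m];P=P[~np.isnan(P[:,0])]
px,py,n=frame(n0); h=P@n
hist,b=np.histogram(h,bins=np.arange(h.min(),h.max(),.002)); 
print([(round(x,4),int(c)) for x,c in zip(b,hist) if c>40])
k=np.where(hist>40)[0]; np.save("P.npy",P)
# bar top = highest level with many points; face = 30mm lower
top=np.percentile(h,99.5); T=h>top-.006
f=(abs(h-(np.median(h[T])-.030))<.004); F=P[f]; c=F.mean(0); nn=np.linalg.svd(F-c,full_matrices=False)[2][2]; nn*=np.sign(nn[2]); print("face n",nn.round(4),"tilt",np.degrees(np.arccos(nn[2])),"yaw",np.degrees(np.arctan2(-nn[1],-nn[0])))
px,py,n=frame(nn); h=P@n; hf=np.median(F@n); B=P[h>hf+.025]
r=cv2.minAreaRect((np.c_[B@px,B@py]*1000).astype(np.float32)); print("bar rect",r,"top h",np.median(B@n)-hf)
r2=cv2.minEnclosingCircle((np.c_[F@px,F@py]*1000).astype(np.float32)); print("face circle",r2)
ctr=px*r[0][0]/1e3+py*r[0][1]/1e3+n*hf; print("face centre",ctr.round(4))
for off in (.06,.006): print(off,rel(toolT(),ctr+off*n,tool(n)))
E
python3 plm.py
```

```text
[(np.float64(-0.3049), 1187), (np.float64(-0.3029), 3528), (np.float64(-0.3009), 142), (np.float64(-0.2929), 2257), (np.float64(-0.2909), 6871), (np.float64(-0.2889), 155), (np.float64(-0.2649), 49), (np.float64(-0.2629), 638), (np.float64(-0.2609), 929)]
face n [-0.5628 -0.1111  0.8191] tilt 35.00781415923466 yaw 11.168843924449606
bar rect ((527.3034057617188, 126.68688201904297), (64.08724975585938, 13.361369132995605), 89.68799591064453) top h 0.029694072211500167
face circle ((522.6073608398438, 125.90741729736328), 53.02708435058594)
face centre [0.5637 0.2404 0.0631]
0.06 (array([ 0.0038, -0.0057,  0.07  ]), array([-0.24,  0.5 , -0.64]))
0.006 (array([ 0.0043, -0.0054,  0.124 ]), array([-0.24,  0.5 , -0.64]))
```

```bash
python3 -m crank '[[0.004,-0.0055,0.03,-0.2,0.5,-0.6],[0.004,-0.0055,0.07,-0.2,0.5,-0.6],[0.004,-0.0055,0.10,-0.2,0.5,-0.6],[0.004,-0.0055,0.115,-0.2,0.5,-0.6],[0.004,-0.0055,0.123,-0.2,0.5,-0.6],[0.004,-0.0055,0.123,-0.2,0.5,-0.6]]' 0.45 50; python3 - <<'E'
from pl import *
show(); print(rel(toolT(),np.array([.5637,.2404,.0631])+.007*np.array([-.5628,-.1111,.8191]),tool([-.5628,-.1111,.8191])))
E
```

```text
clock: 8.3
position: [0.5602, 0.2383, 0.069]
ee_rot: [0.191, 0.607, 0.736, 0.23]
contact_force: [-0.7, -0.3, 0.4]
width: 0.0382
{'clock': np.float64(8.3), 'qpos': array([ 0.3401,  0.3065,  2.1707, -0.9457,  0.1071,  1.065 ]), 'position': array([0.5602, 0.2383, 0.069 ]), 'ee_rot': array([0.1911, 0.6073, 0.7361, 0.2299]), 'contact_force': array([-0.6846, -0.3433,  0.4181]), 'width': np.float64(0.0382)}
(array([ 0.0014, -0.0002,  0.0001]), array([-0.22,  0.24, -0.14]))
```

Joint 5 sits at its lower limit, with the tool parallel to the forearm. I'll relieve it by 2.5° about the bar's axis while closing.

```bash
python3 -m crank '[[0,0,-0.001,2.5,0,0]]' 0.45 50;  python3 - <<'E'
from h import *
show()
E
python3 -m crank '[[0,0,0,0,0,0],[0,0,0,0,0,0],[0,0,0,0,0,0],[0,0,0,0,0,0],[0,0,0,0,0,0]]' 0 50; python3 - <<'E'
from h import *
show()
E
```

```text
clock: 8.43
position: [0.5602, 0.2351, 0.0696]
ee_rot: [0.186, 0.61, 0.739, 0.218]
contact_force: [-0.4, -0.6, 0.8]
width: 0.0383
{'clock': np.float64(8.425), 'qpos': array([ 0.3363,  0.3032,  2.1498, -0.6671,  0.1442,  0.7824]), 'position': array([0.5602, 0.2351, 0.0696]), 'ee_rot': array([0.186 , 0.6103, 0.7386, 0.2179]), 'contact_force': array([-0.3681, -0.5674,  0.813 ]), 'width': np.float64(0.0383)}
clock: 9.05
position: [0.5613, 0.2343, 0.0711]
ee_rot: [0.187, 0.61, 0.738, 0.219]
contact_force: [2.1, -5.2, 6.8]
width: 0.013
{'clock': np.float64(9.05), 'qpos': array([ 0.335 ,  0.3013,  2.1489, -0.6706,  0.1445,  0.7852]), 'position': array([0.5613, 0.2343, 0.0711]), 'ee_rot': array([0.1871, 0.6104, 0.738 , 0.2187]), 'contact_force': array([ 2.0841, -5.2067,  6.7616]), 'width': np.float64(0.013)}
```

```bash
python3 -m crank '[[0,0,-0.005,0,0,0],[0,0,-0.015,0,0,0],[0,0,-0.035,0,0,0],[0,0,-0.06,0,0,0],[0,0,-0.09,0,0,0],[0,0,-0.10,0,0,0],[0,0,-0.10,0,0,0]]' 0 70; python3 - <<'E'
from pl import *
show(); a=np.radians(-16.6)
y=np.array([np.cos(a),np.sin(a),0]);z=np.array([0,0,-1.]);Rm=np.c_[np.cross(y,z),y,z]
print(rel(toolT(),[.6,-.17,.19],Rm))
E
```

```text
clock: 9.93
position: [0.5062, 0.2248, 0.1544]
ee_rot: [0.187, 0.61, 0.738, 0.219]
contact_force: [-1.2, 0.8, -2.5]
width: 0.0126
{'clock': np.float64(9.925), 'qpos': array([ 0.3606,  0.0943,  2.134 , -0.3039,  0.3528,  0.4272]), 'position': array([0.5062, 0.2248, 0.1544]), 'ee_rot': array([0.1871, 0.6103, 0.7381, 0.2185]), 'contact_force': array([-1.1637,  0.7693, -2.4678]), 'width': np.float64(0.0126)}
(array([-0.4056,  0.0335, -0.016 ]), array([32.92, -7.44, 26.63]))
```

```bash
python3 -m crank '[[0,0.018,-0.027,0,0,0],[0,0.03,-0.045,0,0,0],[-0.04,0.03,-0.045,4,-1,3],[-0.09,0.032,-0.042,8,-2,6],[-0.14,0.032,-0.037,13,-3,10],[-0.19,0.033,-0.033,17,-4,14],[-0.24,0.033,-0.03,21,-5,17],[-0.29,0.033,-0.026,25,-6,20],[-0.34,0.033,-0.02,29,-6.5,23],[-0.38,0.033,-0.016,32,-7.2,26],[-0.405,0.033,-0.016,32.9,-7.4,26.6],[-0.405,0.033,-0.016,32.9,-7.4,26.6],[-0.405,0.033,-0.016,32.9,-7.4,26.6]]'; python3 m.py pics/w4.png
```

```text
clock: 11.55
position: [0.5991, -0.1691, 0.1881]
ee_rot: [-0.001, 0.802, 0.598, -0.0]
contact_force: [-0.3, 0.8, -2.6]
width: 0.0122
{'clock': np.float64(11.6), 'qpos': array([-3.8670e-01,  3.7240e-01,  1.4675e+00,  8.0000e-04,  1.3033e+00,
       -9.8300e-02]), 'position': array([ 0.599 , -0.1687,  0.1887]), 'ee_rot': array([-9.000e-04,  8.015e-01,  5.980e-01, -1.000e-04]), 'contact_force': array([-0.5564,  0.8411, -2.1231]), 'width': np.float64(0.0123)}
```

View pics/w4.png

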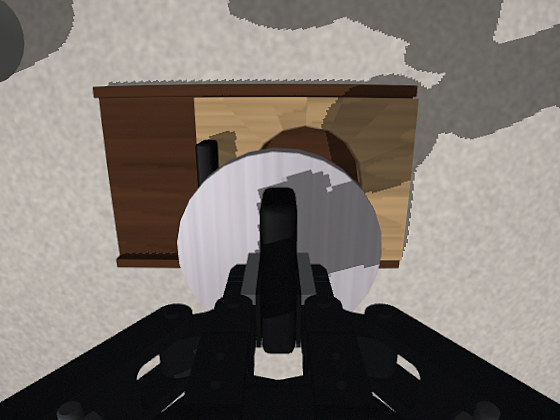

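The plate is held handle up over the mould, with its visible rim arc at rows 150-260. I'll measure its tilt and centre in the tool frame.

```bash
cat > held.py <<'E'
from pl import *
import pickle
d=pickle.load(open("w.pkl","rb")); d["T"]=np.array(d["mount"]) ; W=cloud(d); V=W.reshape(-1,3)  # tool frame
m=(W[...,2]>-.02)&(W[...,2]<.03)&(np.hypot(W[...,0]-.005,W[...,1])<.065); m[:130]=0; m[262:]=0
F=W[m]; F=F[abs(F[:,2]-np.median(F[:,2]))<.006]
for _ in range(3):
    c=F.mean(0); n=np.linalg.svd(F-c,full_matrices=False)[2][2]; n*=-np.sign(n[2]); F=F[abs((F-c)@n)<.002]
print("n pts",len(F),"face normal (tool)",n.round(4),"z at axis",(c[2]+(c[:2]@n[:2])/n[2]).round(4))
mm=(abs((W-c)@n)<.004); mm[:130]=0; mm=cv2.morphologyEx(mm.astype(np.uint8),cv2.MORPH_OPEN,np.ones((3,3)))
k=max(cv2.findContours(mm,cv2.RETR_EXTERNAL,cv2.CHAIN_APPROX_NONE)[0],key=cv2.contourArea).reshape(-1,2); k=k[k[:,1]<262]
o,r=ray(d,k); P=o+r*(((c-o)@n)/(r@n))[:,None]
A=P[:,:2]*1000
for _ in range(4):
    s=np.linalg.lstsq(np.c_[2*A,np.ones(len(A))],(A**2).sum(1),rcond=None)[0]; R0=np.sqrt(s[2]+s[0]**2+s[1]**2)
    e=abs(np.hypot(*(A-s[:2]).T)-R0); A=A[e<max(1.0,np.percentile(e,80))]
print("circle in tool mm",s[:2].round(2),"R",R0.round(2),len(A),e.max().round(2))
A0=A; g=lambda q:np.hypot(*(A0-q).T)-48
from scipy.optimize import least_squares
q=least_squares(g,s[:2],loss="soft_l1").x; print("fixed R=48 centre",q.round(2))
# target: align plate normal with up & centre over cavity
T=toolT(); up=T[:3,:3]@n; print("plate normal world",up.round(4))
Rc=R.align_vectors([[0,0,1]],[up])[0].as_matrix()@T[:3,:3]
Rc=R.align_vectors([[0,0,1.],T[:3,0]],[up,T[:3,0]],weights=[1e3,1])[0].as_matrix()@T[:3,:3]
pc=np.array([q[0]/1e3,q[1]/1e3,c[2]-((q/1e3-c[:2])@n[:2])/n[2]])  # face centre in tool
for zf in (.055,.034,.020):
    tgt=np.array([.6206,-.1756,zf])-Rc@pc; print("face z",zf,"tcp",tgt.round(4),rel(T,tgt,Rc))
E
python3 held.py
```

```text
n pts 15430 face normal (tool) [-0.0097 -0.0127 -0.9999] z at axis 0.0091
circle in tool mm [ 4.76 -0.28] R 47.34 308 1.05
fixed R=48 centre [ 3.95 -0.27]
plate normal world [-0.0137 -0.007   0.9999]
face z 0.055 tcp [ 0.6199 -0.1794  0.0641] (array([-0.0044,  0.0232,  0.1245]), array([ 0.64, -0.61,  0.  ]))
face z 0.034 tcp [ 0.6199 -0.1794  0.0431] (array([-0.0045,  0.0232,  0.1455]), array([ 0.64, -0.61,  0.  ]))
face z 0.02 tcp [ 0.6199 -0.1794  0.0291] (array([-0.0045,  0.0233,  0.1595]), array([ 0.64, -0.61,  0.  ]))
```

```bash
python3 -m crank '[[-0.005,0.023,0.04,0.6,-0.6,0],[-0.005,0.023,0.08,0.6,-0.6,0],[-0.005,0.023,0.11,0.6,-0.6,0],[-0.005,0.023,0.128,0.6,-0.6,0],[-0.005,0.023,0.134,0.6,-0.6,0],[-0.005,0.023,0.134,0.6,-0.6,0],[-0.005,0.023,0.134,0.6,-0.6,0]]'; python3 - <<'E'
from h import *
import pickle
show()
d=cap("wrist");pickle.dump(d,open("w.pkl","wb"));a=d["frame"]
s=cap("scene");pickle.dump(s,open("s.pkl","wb"));b=s["frame"][215:375,140:310]
cv2.imwrite("pics/c5.png",np.hstack([cv2.resize(a[60:340,130:430],(400,373)),cv2.resize(b,(396,373),interpolation=cv2.INTER_CUBIC)]))
E
python3 held.py
```

```text
clock: 12.48
position: [0.6204, -0.1802, 0.0561]
ee_rot: [-0.001, 0.801, 0.598, -0.007]
contact_force: [0.3, 0.6, -1.6]
width: 0.0129
{'clock': np.float64(12.475), 'qpos': array([-0.3842,  0.5178,  1.5782, -0.0123,  1.0538, -0.0896]), 'position': array([ 0.6204, -0.1802,  0.0561]), 'ee_rot': array([-7.000e-04,  8.014e-01,  5.981e-01, -6.700e-03]), 'contact_force': array([ 0.323 ,  0.6272, -1.6356]), 'width': np.float64(0.0129)}
n pts 15424 face normal (tool) [-0.0096 -0.0128 -0.9999] z at axis 0.0091
circle in tool mm [ 4.81 -0.25] R 47.28 327 1.1
fixed R=48 centre [ 3.93 -0.23]
plate normal world [-0.003   0.0011  1.    ]
face z 0.055 tcp [ 0.6198 -0.1794  0.0641] (array([ 0.0006, -0.0007, -0.0082]), array([ 0.18,  0.01, -0.  ]))
face z 0.034 tcp [ 0.6198 -0.1794  0.0431] (array([ 0.0008, -0.0005,  0.0128]), array([ 0.18,  0.01, -0.  ]))
face z 0.02 tcp [ 0.6198 -0.1794  0.0291] (array([ 0.0009, -0.0004,  0.0268]), array([ 0.18,  0.01, -0.  ]))
```

View pics/c5.png

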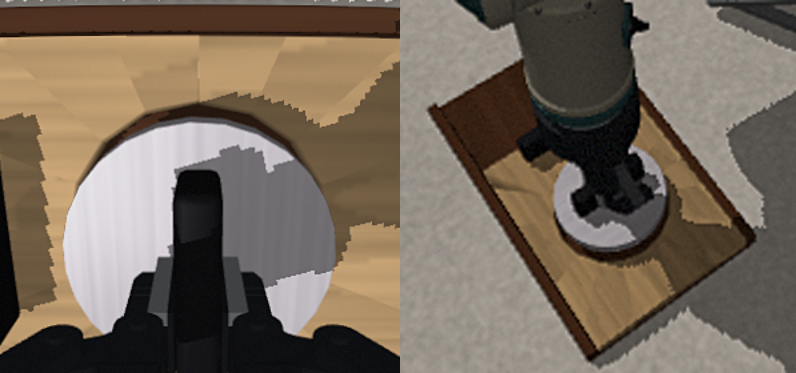

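The plate hovers centred over the cavity, and the joint stays closed. I lower it in small steps, watching the force.

```bash
python3 -m crank '[[0,0,0.005,0.2,0,0],[0,0,0.010,0.2,0,0],[0,0,0.013,0.2,0,0],[0,0,0.015,0.2,0,0],[0,0,0.017,0.2,0,0],[0,0,0.017,0.2,0,0]]'
```

```text
clock: 13.32
position: [0.6199, -0.1803, 0.0387]
ee_rot: [-0.003, 0.801, 0.598, -0.008]
contact_force: [0.0, 0.5, -2.4]
width: 0.0126
```

```bash
python3 -m crank '[[0,0,0.002,0,0,0],[0,0,0.004,0,0,0],[0,0,0.006,0,0,0],[0,0,0.007,0,0,0],[0,0,0.008,0,0,0],[0,0,0.008,0,0,0]]'; python3 -m crank '[[0,0,0.001,0,0,0],[0,0,0.002,0,0,0],[0,0,0.002,0,0,0]]'
```

```text
clock: 14.08
position: [0.6197, -0.1803, 0.0306]
ee_rot: [-0.003, 0.801, 0.598, -0.008]
contact_force: [-0.3, -0.4, -1.8]
width: 0.0126
clock: 14.45
position: [0.6196, -0.1803, 0.0285]
ee_rot: [-0.003, 0.801, 0.598, -0.008]
contact_force: [0.9, -0.5, -2.1]
width: 0.0127
```

```bash
python3 -m crank '[[0,0,0.001,0,0,0],[0,0,0.0015,0,0,0],[0,0,0.0015,0,0,0]]'; python3 -m crank '[[0,0,0.0005,0,0,0],[0,0,0.0015,0,0,0],[0,0,0.0015,0,0,0]]'
```

```text
clock: 14.82
position: [0.6197, -0.1804, 0.028]
ee_rot: [-0.002, 0.801, 0.598, -0.008]
contact_force: [-0.8, 0.3, 5.4]
width: 0.0128
clock: 15.2
position: [0.6198, -0.1803, 0.028]
ee_rot: [-0.002, 0.801, 0.598, -0.008]
contact_force: [-3.2, 1.3, 9.9]
width: 0.0125
```

It is on the bottom. I release slowly, retreat and check.

```bash
python3 -m crank '[[0,0,-0.001,0,0,0],[0,0,-0.001,0,0,0],[0,0,-0.001,0,0,0],[0,0,-0.001,0,0,0]]' 0.35; python3 -m crank '[[0,0,-0.01,0,0,0],[0,0,-0.03,0,0,0],[0,0,-0.07,0,0,0],[-0.03,0,-0.12,0,0,0],[-0.06,0,-0.15,0,0,0],[-0.06,0,-0.15,0,0,0]]'; python3 m.py pics/w6.png
```

```text
clock: 15.7
position: [0.6197, -0.1803, 0.0287]
ee_rot: [-0.002, 0.801, 0.598, -0.008]
contact_force: [0.9, -0.4, -1.0]
width: 0.0298
clock: 16.45
position: [0.6062, -0.2397, 0.1833]
ee_rot: [0.001, 0.802, 0.597, -0.006]
contact_force: [0.4, 0.7, 0.1]
width: 0.03
{'clock': np.float64(16.5), 'qpos': array([-0.4747,  0.4223,  1.4063, -0.0119,  1.3207, -0.1813]), 'position': array([ 0.6053, -0.2378,  0.1809]), 'ee_rot': array([-0.001 ,  0.802 ,  0.5973, -0.0069]), 'contact_force': array([-0.7116, -0.4964, -0.8923]), 'width': np.float64(0.0295)}
```

View pics/w6.png

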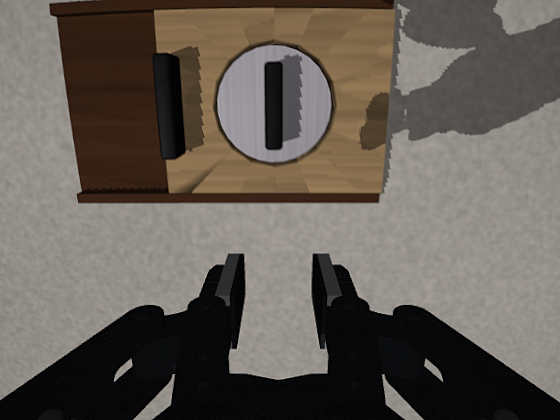

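The plate sits in the cavity at (275,103), handle up, with no visible joint gap. Last I check numbers for flatness, height and closure.

```bash
python3 - <<'E'
from h import *
import pickle
d=pickle.load(open("w.pkl","rb"));W=cloud(d);g=d["frame"].astype(int)
m=np.zeros(W.shape[:2],bool);m[50:160,222:328]=1;m&=(W[...,2]>.012)&(W[...,2]<.027);uv=np.argwhere(m);m&=(np.hypot(*(np.indices(m.shape)-np.array([103,275])[:,None,None]))<52)
P=W[m];n=np.linalg.svd(P-P.mean(0),full_matrices=False)[2][2];n*=np.sign(n[2]);print("plate z",P[:,2].mean(),"tilt",np.degrees(np.arccos(n[2])),"centre~",P.mean(0))
w=W[60:150,340:375];print("fixed top",np.nanmedian(w[...,2]))
print("loose top",np.nanmedian(W[165:185,180:230,2]))
b=(W[...,2]>.045)&(W[...,2]<.058);b[170:]=0;bb=b.copy();bb[:,200:]=0
r=cv2.minAreaRect((W[bb][:,:2]*1000).astype(np.float32));a=np.radians(-16.6);print("half bar",r,"origin",np.array(r[0])+83*np.array([np.cos(a),np.sin(a)]))
# wood length along mould x
ax=np.array([np.cos(a),np.sin(a)])
L=[]
for v in (20,30,170,180):
    z=W[v,:,2]; k=np.where((z>.017)&(z<.027))[0]; k=k[(k>140)&(k<400)]; p=W[v,k,:2]@ax; L.append((p.max()-p.min())*1000)
print("wood length mm",np.round(L,1))
E
```

```text
plate z 0.019012877602064746 tilt 0.08969452682842119 centre~ [ 0.62178001 -0.17389612  0.01901288]
fixed top 0.020977708695897268
loose top 0.021142384083982557
half bar ((541.1993408203125, -152.62405395507812), (79.88290405273438, 14.993358612060547), 73.41712951660156) origin [ 620.7401145  -176.33618845]
wood length mm [190.  189.7 190.4 190.8]
```

Everything checks: the plate face is 2 mm below the wood tops (as it should be), tilt is 0.1°, and the wood length is 190 mm.

```bash
python3 -c "
from rig import job; print(job.sign_off())"
```

```text
the job is handed in; nothing more can be done
None
```

The mould is back together and I handed the job in at about 16.5 s on the robot's clock. I gripped the loose half by its bar and slid it about 52 mm until it butted. I then took the round plate off the stand and lowered it into the cavity until it touched the bottom at about 10 N, before releasing it.

**Closed mould:** the two halves together measure 190–191 mm (190 expected). The loose half's origin is within 1 mm of the measured cavity centre.

**Plate:** it lies flat, tilted 0.1°, handle up. Its face is 2 mm below the wood tops, as it should be when on the bottom.

**Things that went less smoothly:**
- **Joint 5:** during the approach to the plate it briefly read 0.107 rad, just under its 0.11 limit. I tilted the tool back 2.5° straight away, but that could count as passing its range.
- **Camera heights:** the wrist camera read about 1 mm low throughout.
- **Other items:** I did not take a last picture of the square plate and the other kitchen things. I felt no contact with them.

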